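Clip in the handle bar and take a coating reading

TASK

Check the coating on the black handle bar that carries two silver rings: take it from the rack and push it down past the two red sprung jaws until it sits fully home in both fork clips, its rings midway between the clips, and let it go. Then take the yellow coating gauge from its cradle and hold it upright on the bar, its notched foot straddling the bar between the two rings, pressed lightly so that the sprung foot is pushed about halfway in, neither barely touching nor bottomed. Finish while still holding the gauge steady there, and leave everything else on the table where it is.

Things in the scene. Friction and masses are not known exactly. Their poses are not given: they have to be found in the camera images.
- bar: The bar to check: black, 16 mm diameter, 160 mm long plus a 12 mm bright threaded stub at each end, 0.13-0.21 kg, level in one of the rack's notches, axis 35 mm above the table. Two silver rings, 3 mm wide, go round it, centred 13.5 mm either side of its middle (24 mm clear between them: the spot for the gauge). Origin on the axis at mid length; y runs along the bar.
- rack: Fixed wooden rack, 240 (its x) by 134 mm (its y). Bars lie along its y in three notches at x = -70, 0, 70 mm, 18 mm wide, 12 mm deep, in two rails (14 mm wide, at y = +-58 mm, tops 39 mm above the table); floor between the rails 10 mm up. Origin: centre of its underside.
- fixture: Fixed: aluminium plate 100 (x) by 130 mm (y), 8 mm thick, with two grey fork clips, 12 mm thick, centred at y = +-42 mm. The bar lies along y on the fork floors, 44 mm above the table, between tines 18 mm apart. Each fork has a tall fixed tine at -x, flared at its top, and a red sprung jaw at +x with a sloping lead-in; both rise to about 86 mm. Origin: centre of its underside.
- seat (a point): Where the middle of the bar's axis belongs, fully home: midway between the forks, 52 mm above the table, x = y = 0 of the fixture. Pushed straight down here, the bar meets the jaws about 24 mm above home, swings both outwards (roughly 4 to 12 N in all), and they snap back over it as it lands firmly on the fork floors.
- jaw_a (a joint): Red jaw at y = -42 mm, rad: 0 = closed over the bar, grows as it is pushed outwards (about 0.12 as the bar passes); a spring returns it.
- jaw_b (a joint): Red jaw at y = +42 mm, rad: as jaw_a.
- gauge: Yellow coating gauge, 0.15 kg, upright in its cradle (origin 15 mm above the table, top 80 mm of the case clear). Case 24 mm (its x, screen at -x) by 36 mm (its y, flat rubber-gripped sides), from z = 30 to 140 mm. Below is a sprung steel V foot. Origin: on its axis at the notch's apex with the foot fully out; z up the gauge. Its y axis goes along the bar, either way round.
- gauge_foot (a point): Apex of the foot's V notch (120 degrees, running along the gauge's y; foot 14 mm along y, 18 mm across, flanks 5 mm below the apex). It moves with the foot. Seated on the bar it lies 9.2 mm above the bar's axis.
- probe (a joint): How far the sprung foot is pushed into the gauge, m: 0 = fully out, 0.008 = bottomed. The spring needs about 1 N to start and 0.5 N more per mm, so about 3 N halfway (4 mm).
- cradle: Fixed black cradle, base 75 (x) by 95 mm (y), pocket 38 (x) by 52 mm (y) outside, top 75 mm above the table. The gauge stands in it, axes parallel to the cradle's, 2 mm loose all round, resting on its case; drawn straight up 70 mm it is clear. Origin: centre of its underside.
- plain_bar: Another black bar of the same size without rings, in the rack; to be left alone. Origin on its axis at mid length, y along it.
- bare_bar: A bright aluminium bar of the same size in the rack; to be left alone. Origin on its axis at mid length, y along it.
- black_tape: Roll of black tape lying flat, 100 mm across, 25 mm high; leave alone. Origin: centre of its underside.
- yellow_tape: Roll of yellow tape lying flat, 90 mm across, 48 mm high; leave alone. Origin: centre of its underside.
- glue_jar: Amber glue jar, 68 mm across, 85 mm high; leave alone. Origin: centre of its underside.
- mallet: White-headed mallet lying down, head 50 x 100 x 50 mm, a 200 mm wooden handle towards its -x; leave alone. Origin: underside of the head.
- silver_pen: Silver marking pen lying along its x, 138 mm long, 11 mm thick; leave alone. Origin: middle of its underside.
- rotary_cutter: Orange rotary cutter lying along its x, 160 mm long, up to 45 mm high at the blade; leave alone. Origin: underside, near the middle.
Things that resemble listed ones, but are neither listed nor needed, are in the scene too. There is more than one size of the gauge; the job needs the middle-sized.

How it is judged:
On the way:
1. the ringed bar sits fully home in both fork clips, the jaws sprung back over it, and the fingers have let it go (z of bar in the frame of fixture between 0.049 and 0.0545 m and x of bar in the frame of fixture between -0.003 and 0.003 m and y of bar in the frame of fixture between -0.012 and 0.012 m and angle between the y axis of bar and the y axis of fixture, either way round below 0.05 rad and value of joint each of jaw_a, jaw_b below 0.05 rad and contact force between the fingers and bar below 0.1 N), for 0.3 s.
At the end, for the whole second after the job is handed in: Ringed bar home in both forks (2.5 mm high, 3 mm sideways, 12 mm along), jaws shut, not touched by fingers. Gauge held in the fingers, touching only the bar, still, within 5 mm of mid rings, tilt under 0.12 rad, notch within 0.17 rad of the bar, foot pushed in 1.5 to 6.5 mm, 0.8 to 6.5 N (all of step 1 and y of gauge_foot in the frame of bar between -0.005 and 0.005 m and z of gauge_foot in the frame of fixture between 0.0585 and 0.0635 m and x of gauge_foot in the frame of fixture between -0.0035 and 0.0035 m and angle between gauge's own z axis and vertical below 0.12 rad and angle between the y axis of gauge and the y axis of bar, either way round below 0.17 rad and value of joint probe between 0.0015 and 0.0065 m and contact force between gauge and bar between 0.8 and 6.5 N and contact force between the fingers and gauge above 1 N and contact force between gauge and cradle below 0.1 N and contact force between gauge and fixture below 0.1 N and linear speed of gauge below 0.01 m/s); the arm keeps its last pose, push and grip.
It fails at once if the gauge is jammed hard against the bar (over 15 N) (contact force between gauge and bar above 15 N).
It fails at once if one of the other two bars is moved more than 25 mm (distance of any of plain_bar, bare_bar from where it was at the start of the episode above 0.025 m).
It fails at once if a tape roll, the jar, the mallet, the pen or the cutter is moved more than 25 mm (distance of any of black_tape, yellow_tape, glue_jar, mallet, silver_pen, rotary_cutter from where it was at the start of the episode above 0.025 m).
It also fails if it takes over 58 s, if anything falls off the work surface, if the arm or the gripper's body presses on something with over 40 N, if the wrist force passes 120 N, or if a joint passes its speed limit or range.

ROBOT

A 6-joint arm with a two-finger parallel gripper is mounted at the origin on the work surface. World frame = base frame: x ahead of the robot, y to its left, z up, the work surface at z = 0. Lengths are in m, angles in rad, forces in N, time in s.
With the tool pointing down it reaches from about 0.35 to 0.975 m from the base axis. Payload 4.9 kg.
Tool frame: the origin (TCP) lies at the very end of the fingers, on their centre line; the grasp point (between the pads) lies 19 mm behind it (pinch_z is the distance from the TCP to the grasp point, in m); z points along the fingers, y is the line along which they close (so a half turn about z gives the same grasp; the last joint's range is limited). The gripper opens to 85 mm and grips with 20 to 120 N. Pads are 22 mm wide; open, the fingers measure 114 mm over their backs; the gripper's body (76 mm by 85 mm) begins 54 mm behind the grasp point. The pads swing forward as they close: fully open they stand 13 mm farther back than shut.
Start: joints at [-1.445, 0.053, 1.613, -0, 1.476, -0.119], TCP at [0.151, -0.606, 0.203] pointing down, gripper open.
Joint ranges: [-3.01, 3.01], [-1.01, 2.22], [0.06, 2.58], [-1.02, 4.17], [0.09, 2.62], [-3.14, 3.14]. Speed limits (rad/s): [2.57, 2.57, 3.14, 3.14, 3.14, 3.14].

INTERFACE

Orientations are given as a unit quaternion [w, x, y, z].
In Python, from plant import * gives the robot as it stands. The module is installed in compiled form; this text tells all that it offers.
- The arm moves only by the tool play_rows, never from a script. Its arguments are lists of equal length, an entry for each row: "linear": the shift along the world's x, y, z in m, a list of three; "turn": the turn about the world's z in degrees. A call has 1 to 8 rows; each row shifts and turns the commanded pose from where the row before left it; what a row does not reach is not made up. A row lasts 1/8 s, in which the tool goes at most 62.5 mm and 10.7 degrees, less where a joint would pass 70% of its speed; a pose out of reach is approached as far as the arm can. A call is refused whole if a number of a shift passes 0.0625 or a number of a turn 10.7, either way. A call with a gripper value outside its range is refused whole. "hand" is the finger opening in m, from 0 to 0.0854, set as the call begins (left out, the last holds). The fingers move at their own pace and stop on an object; the grip force is fixed at half the most. Time passes only in rows, so rows that do not move let the fingers close. It gives the time, the measured TCP pose, the force, the opening and the grip force at its end, in the units of the state.
- state(): the state, without advancing time (a new reading comes with each control period).
- grab_frame(name): name is "scene" or "top" or "wrist"; returns the picture (420x560x3 uint8, red, green, blue); there is no depth.
- camera_info(name): a dict with "camera_matrix" (3x3 intrinsics, pixels), "origin" and "attitude" of the camera in the world; the wrist camera has in their place "mount" (4x4, takes a point from camera to tool coordinates, whose origin is the TCP and whose axes are the flange's). Camera axes: x right, y down, z forward; pixel columns grow to the right and rows downward; lengths in m; the calibration is good to about 2 mm. A picture is of the moment at which its call begins: read the wrist's pose just before it. camera_info takes no time and is no camera call.
- job_done(): hands the job in; it is judged then, once.
Trained networks look in the newest picture that a camera, given by its name, has taken for a name from the list of things; names that differ only in an ending like _2 or _b are one class to them, and where a whole thing is asked for, a point or a joint stands for the part that bears it (a point fixed in the world has none). Each returns a list of dicts, best first, with "p" (0 to 1); they miss things now and then, are a little off and sometimes report something else, mostly with a low value. They report only what shows in the picture. A call takes as long as a camera call. They do not tell look-alikes from the thing itself.
- trace(camera, thing): "region" (420x560 bool, what is visible of it) and "location" ([column, row] in pixels, amid what is visible of it).
The state is a dict: "time": time; "joint_pos": joint angles; "joint_vel": joint speeds; "joint_efforts": joint torques, N m; "tool_pos": TCP position; "tool_rot": TCP orientation; "contact_force": force on the tool from outside, world axes, zero at the start; "ft_torque": the same for the moment, N m; "gripper_width": opening from 0.0 (shut) to 1.0 (fully open); "grasp_force": force on a finger pad.
Only numpy, scipy, OpenCV 4.12 (cv2) and the standard library are available. Lean on these libraries where they do the work, as an engineer would, in place of code of your own. Each camera call takes 0.05 s, during which the arm holds its last target. There are 200 camera calls.

## Working session

There is one attempt and no reset: what is moved stays moved. The work goes in short steps, Python scripts to look and compute and a tool call to move; the robot and the scene stay as the last step left them, time stands still between calls to the robot, and variables do not carry over. Pictures are saved under pics/ and viewed, at most 10 in all, crops included, and the job is handed in when it is done.

Besides the shell and the picture viewer there is one more tool, called after ">>>" as name([rows], argument=value, ...), one row to a line, values as JSON. play_rows: Moves the arm, as the interface text tells. Its arguments: {"type":"object","properties":{"linear":{"type":"array","items":{"type":"array","items":{"type":"number"}}},"turn":{"type":"array","items":{"type":"number"}},"hand":{"type":"number"}},"required":["linear","turn"]}

```bash
mkdir -p pics; python3 - <<'E'
from plant import *
import cv2,numpy as np
s=state();print(s)
for n in ["scene","top"]:
    im=grab_frame(n);cv2.imwrite(f"pics/{n}0.png",im[:,:,::-1]);c=camera_info(n);print(n,c)
    np.save(f"pics/{n}0.npy",im)
print(camera_info("wrist"))
for n in ["top","scene"]:
    for t in ["bar","rack","fixture","gauge","cradle","jaw_a"]:
        for d in trace(n,t)[:4]:
            r=np.argwhere(d["region"]);print(n,t,round(d["p"],2),np.round(d["location"]),r.min(0)[::-1],r.max(0)[::-1],len(r))
print(state()["time"])
E
```

```text
{'time': 0.0, 'joint_pos': array([-1.44501525e+00,  5.33880234e-02,  1.61428413e+00,  1.35959723e-05,
        1.47601164e+00, -1.19025708e-01]), 'joint_vel': array([ 1.00116920e-03, -3.32513167e-04,  9.38276173e-05, -6.59466462e-04,
       -3.35543105e-04,  4.55809549e-04]), 'joint_efforts': array([ 4.84518150e-04, -3.93687236e+01, -3.70177674e+01,  1.75845565e-05,
        7.17350253e-03, -1.05603453e-05]), 'tool_pos': array([ 0.15138345, -0.60568791,  0.20174966]), 'tool_rot': array([-1.04558932e-03,  9.92517590e-01,  1.22097254e-01,  3.23515174e-06]), 'contact_force': array([ 0.48350371, -0.12347207,  0.06744141]), 'ft_torque': array([-0.06005399,  0.03548727,  0.08065046]), 'grasp_force': 0.0, 'gripper_width': 0.9999711052700768}
scene {'camera_matrix': array([[452.56246809,   0.        , 276.10461268],
       [  0.        , 452.56246809, 210.38179353],
       [  0.        ,   0.        ,   1.        ]]), 'origin': array([ 1.22872674, -0.40102634,  0.77440506]), 'attitude': array([-0.35508587,  0.80258842,  0.43397809, -0.20354085])}
top {'camera_matrix': array([[462.40889079,   0
[... 1285 characters left out ...]
267] 966
top cradle 0.29 [298. 209.] [268 184] [331 235] 2236
top jaw_a 0.57 [322. 206.] [318 203] [326 212] 72
top jaw_a 0.46 [131. 240.] [ 91 232] [174 247] 654
scene bar 0.59 [373. 180.] [343 167] [401 190] 339
scene rack 0.87 [361. 177.] [314 138] [403 206] 2492
scene rack 0.69 [111. 236.] [ 95 217] [122 254] 686
scene fixture 0.56 [252. 245.] [220 211] [280 264] 1932
scene gauge 0.86 [ 95. 195.] [ 77 172] [107 221] 774
scene gauge 0.83 [161. 229.] [152 211] [166 247] 303
scene gauge 0.74 [109. 238.] [ 94 216] [122 255] 717
scene cradle 0.85 [122. 268.] [ 95 243] [147 291] 1355
scene cradle 0.74 [250. 245.] [220 209] [281 264] 1926
scene jaw_a 0.72 [231. 236.] [228 225] [236 250] 144
0.7
```

```bash
python3 - <<'E'
import cv2,numpy as np
a=cv2.imread("pics/top0.png");b=cv2.imread("pics/scene0.png")
cv2.imwrite("pics/v1.png",cv2.resize(a,(800,600),interpolation=cv2.INTER_CUBIC))
cv2.imwrite("pics/v2.png",cv2.resize(b,(800,600),interpolation=cv2.INTER_CUBIC))
E
```

```text
(no output)
```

View pics/v1.png

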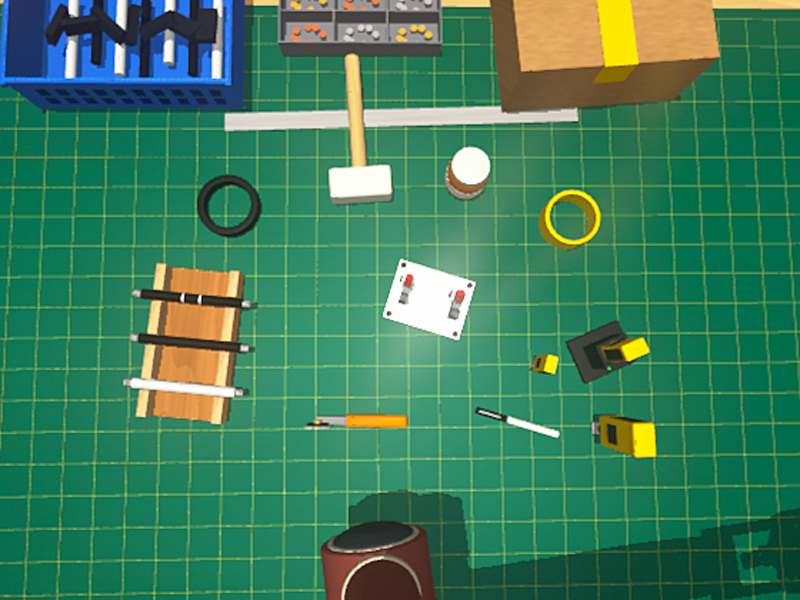

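View pics/v2.png

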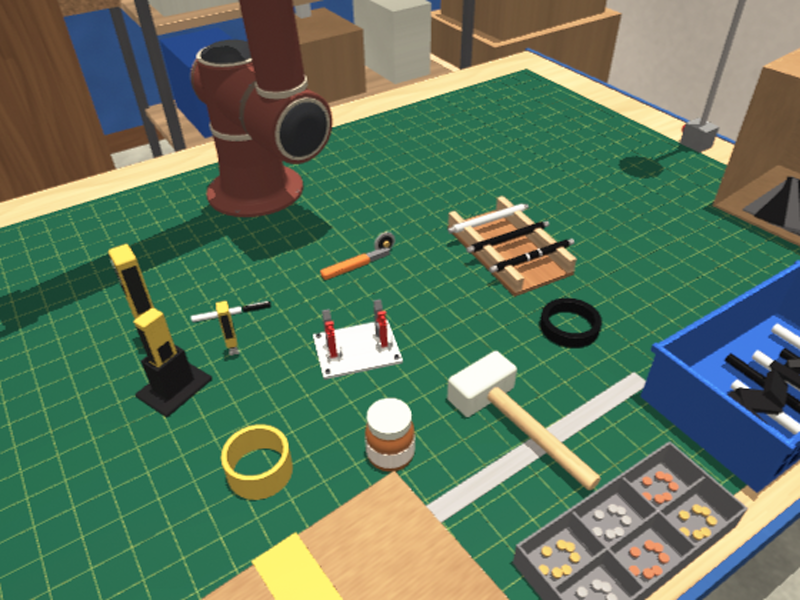

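The top view shows the ringed bar in the rack at about (133,209) in raw pixels, with rings either side. The fixture's red jaws are at (286,197) and (320,208), and the middle gauge stands in its black cradle with its top at (443,245). The small gauge at (381,254) and the large one at (438,304) are decoys.

```bash
cat > h.py <<'E'
from plant import *
import cv2,numpy as np
from scipy.spatial.transform import Rotation as R
def q2R(q): return R.from_quat([q[1],q[2],q[3],q[0]]).as_matrix()
def cam(n,s=None):
    c=camera_info(n)
    if n!="wrist": return c["camera_matrix"],q2R(c["attitude"]),np.array(c["origin"])
    s=s or state(); T=q2R(s["tool_rot"]); M=c["mount"]
    return c["camera_matrix"],T@M[:3,:3],s["tool_pos"]+T@M[:3,3]
def toz(c,uv,z):
    K,A,o=c; d=A@np.linalg.inv(K)@np.array([uv[0],uv[1],1.]); return o+d*(z-o[2])/d[2]
def proj(c,P):
    K,A,o=c; p=(np.atleast_2d(P)-o)@A@K.T; return p[:,:2]/p[:,2:]
def look(name):
    s=state(); im=grab_frame("wrist"); cv2.imwrite(f"pics/{name}.png",im[:,:,::-1])
    np.savez(f"pics/{name}.npz",im=im,K=cam("wrist",s)[0],A=cam("wrist",s)[1],o=cam("wrist",s)[2]); return im,cam("wrist",s),s
def load(name):
    d=np.load(f"pics/{name}.npz"); return d["im"],(d["K"],d["A"],d["o"])
E
python3 - <<'E'
from h import *
c=cam("top");k=1/1.42857
for n,uv,z in [("barA",(134,293),.035),("barB",(256,304),.035),("ringmid",(191,298),.035),
 ("plate",(403,260),.008),("plate",(474,284),.008),("plate",(458,339),.008),("plate",(384,317),.008),("jaw",(408,277),.086),("jaw",(459,293),.086),
 ("gtop",(620,347),.155),("gtop",(645,338),.155),("gtop",(649,349),.155),("gtop",(624,361),.155),
 ("crad",(567,346),.0),("crad",(617,322),.0),("crad",(632,364),.0),("crad",(587,382),.0)]:
    print(n,np.round(toz(c,np.array(uv)*k,z),4))
s=state();print(q2R(s["tool_rot"]).round(3))
E
```

```text
barA [0.5663 0.4081 0.035 ]
barB [0.5475 0.2158 0.035 ]
ringmid [0.5578 0.3184 0.035 ]
plate [ 0.6215 -0.0197  0.008 ]
plate [ 0.5809 -0.1366  0.008 ]
plate [ 0.4904 -0.1085  0.008 ]
plate [0.5273 0.0123 0.008 ]
jaw [ 0.5826 -0.0244  0.086 ]
jaw [ 0.5575 -0.1022  0.086 ]
gtop [ 0.4713 -0.322   0.155 ]
gtop [ 0.4838 -0.3586  0.155 ]
gtop [ 0.4681 -0.3636  0.155 ]
gtop [ 0.4515 -0.3269  0.155 ]
crad [ 0.4776 -0.29    0.    ]
crad [ 0.5168 -0.3753  0.    ]
crad [ 0.447  -0.3973  0.    ]
crad [ 0.4182 -0.3211  0.    ]
[[ 0.97   0.242  0.   ]
 [ 0.242 -0.97  -0.   ]
 [ 0.     0.    -1.   ]]
```

>>> play_rows([
  [0.045, 0.035, 0.01],
  [0.045, 0.035, 0.01],
  [0.045, 0.035, 0.01],
  [0.045, 0.035, 0.01],
  [0.045, 0.035, 0.01],
  [0.045, 0.035, 0.01],
  [0.045, 0.035, 0.01],
  [0.04, 0.03, 0.01],
], turn=[1, 1, 1, 1, 1, 1, 0, 0])

```text
time: 1.7
tool_pos: [0.5079, -0.3298, 0.2835]
tool_rot: [0.0, 0.985, 0.174, 0.0]
contact_force: [0.5, -1.4, -0.4]
gripper_width: 0.999
grasp_force: 0.0
```

```bash
python3 - <<'E'
from h import *
im,c,s=look("w1");print(s["time"],s["tool_pos"],s["joint_vel"].round(3),proj(c,[[.467,-.344,.155],[.467,-.344,0]]))
for t in ["gauge","cradle"]:
    for d in trace("wrist",t)[:3]: print(t,d["p"],d["location"])
E
```

```text
1.7 [ 0.5079375  -0.32981629  0.28354888] [ 0.653  0.273 -0.394 -0.004  0.121  0.653] [[276.00225818 232.22194424]
 [276.29758004 192.51082532]]
gauge 0.96 [273.9, 219.9]
gauge 0.79 [188.8, 194.3]
gauge 0.6 [235.1, 320.3]
cradle 0.97 [277.1, 186.2]
```

```bash
python3 - <<'E'
from h import *
im,c,s=look("w2");print(s["time"],s["tool_pos"],s["joint_vel"].round(3))
cv2.imwrite("pics/v3.png",cv2.resize(im[60:360,140:440,::-1],(600,600),interpolation=cv2.INTER_CUBIC))
E
```

```text
1.85 [ 0.50806471 -0.33005708  0.28375883] [-0.051 -0.004  0.03  -0.017  0.001 -0.007]
```

View pics/v3.png

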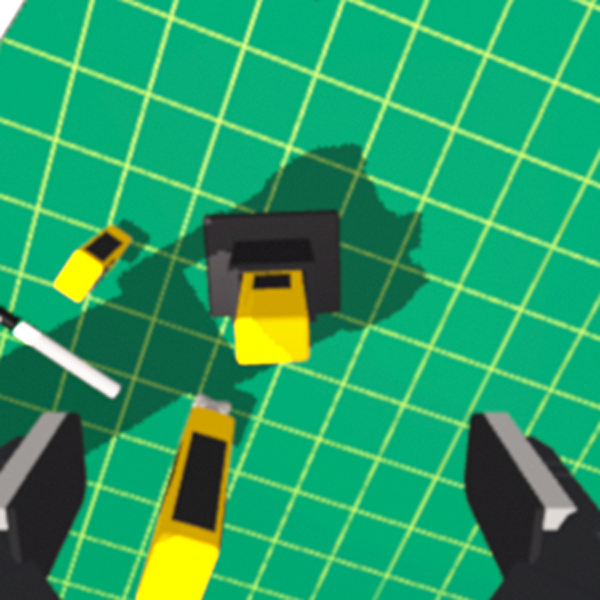

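The wrist view shows the cradle and gauge at the centre, with the gauge's top face at crop corners (235,320)–(309,364) and its screen facing image-up. The large decoy is at lower left and the small one at left.

```bash
python3 - <<'E'
from h import *
im,c=load("w2")
f=lambda x,y:(140+x/2-.25,60+y/2-.25)
def box(p,z):
    P=np.array([toz(c,f(*q),z)[:2] for q in p]); e=P[1]-P[0]+P[2]-P[3]; l=np.linalg.norm(e)/2
    g=P[3]-P[0]+P[2]-P[1]
    print(P.mean(0).round(4),"long",l.round(4),"short",(np.linalg.norm(g)/2).round(4),"yaw of long+90 (deg)",np.degrees(np.arctan2(e[1],e[0])).round(2)+90, np.degrees(np.arctan2(g[1],g[0])).round(2)+180)
box([(235,320),(308,316),(309,359),(236,364)],.155)
for z in (0.0,.008): box([(205,213),(338,211),(340,313),(210,316)],z)
print("gaugebottomcase in", toz(c,f(160,540),.155), [toz(c,f(*q),.2) for q in [(160,540),(215,540),(140,600)]])
K,A,o=c;print(o)
m=(im[:,:,0]>150)&(im[:,:,1]>120)&(im[:,:,2]<60)
sub=m[210:250,250:300].astype(np.uint8);print(cv2.minAreaRect(np.argwhere(sub)[:,::-1].astype(np.float32)))
v=im[225:245,276];print(v[::2].tolist())
E
```

```text
[ 0.4695 -0.3433] long 0.036 short 0.0229 yaw of long+90 (deg) 23.980000000000004 21.379999999999995
[ 0.468  -0.3444] long 0.0945 short 0.076 yaw of long+90 (deg) 21.349999999999994 22.080000000000013
[ 0.4699 -0.3437] long 0.0928 short 0.0746 yaw of long+90 (deg) 21.349999999999994 22.080000000000013
gaugebottomcase in [ 0.33916228 -0.3262441   0.155     ] [array([ 0.37502167, -0.32293885,  0.2       ]), array([ 0.38379823, -0.3468274 ,  0.2       ]), array([ 0.33921507, -0.32405341,  0.2       ])]
[ 0.57868021 -0.30416712  0.45557137]
((25.593841552734375, 15.189231872558594), (32.172611236572266, 36.7766227722168), 86.8201675415039)
[[252, 233, 0], [252, 232, 0], [254, 238, 0], [255, 254, 0], [255, 255, 0], [255, 255, 0], [255, 255, 0], [255, 255, 0], [226, 201, 36], [2, 151, 105]]
```

>>> play_rows([
  [0.009, 0.049, -0.014],
  [0.009, 0.049, -0.014],
  [0.009, 0.049, -0.014],
  [0.009, 0.049, -0.014],
  [0.01, 0.049, -0.014],
  [0.01, 0.049, -0.014],
  [0, 0, 0],
], turn=[9, 9, 9, 9, 8, 8, 0])

```text
time: 2.78
tool_pos: [0.5611, -0.0359, 0.1968]
tool_rot: [-0.001, 0.808, 0.589, -0.001]
contact_force: [-0.8, -1.6, -0.7]
gripper_width: 1.003
grasp_force: 0.0
```

```bash
python3 - <<'E'
from h import *
im,c,s=look("w3");print(s["time"],s["tool_pos"],s["tool_rot"],s["joint_vel"].round(3))
cv2.imwrite("pics/v4.png",cv2.resize(im[60:360,80:480,::-1],(800,600),interpolation=cv2.INTER_CUBIC))
E
```

```text
2.775 [ 0.5610779  -0.03589508  0.19681976] [-0.00139233  0.80815278  0.58896989 -0.00127082] [-0.054 -0.01  -0.026 -0.029  0.004  0.015]
```

View pics/v4.png

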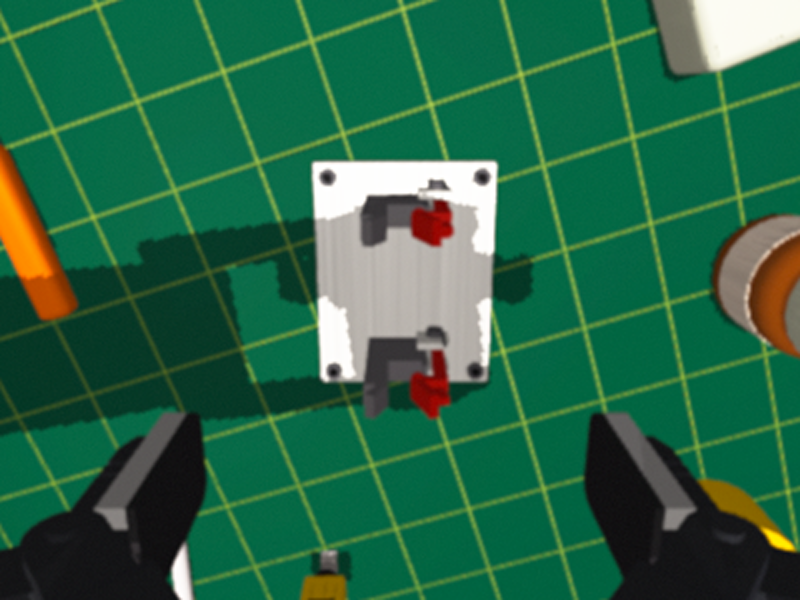

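The fixture plate's corners are at crop (312,161), (497,161), (488,382) and (321,382). The red jaws are on the image-right side, which is the fixture's +x.

```bash
python3 - <<'E'
from h import *
im,c=load("w3")
f=lambda x,y:(80+x/2-.25,60+y/2-.25)
P=np.array([toz(c,f(*q),.008)[:2] for q in [(312,161),(497,161),(488,382),(321,382)]])
ex=P[1]-P[0]+P[2]-P[3]; ey=P[0]-P[3]+P[1]-P[2]
print(P.round(4),P.mean(0).round(4),np.linalg.norm(ex)/2,np.linalg.norm(ey)/2,np.degrees(np.arctan2(ex[1],ex[0])),np.degrees(np.arctan2(ey[1],ey[0]))-90)
# model projection check
from scipy.optimize import least_squares
uv=np.array([f(*q) for q in [(312,161),(497,161),(488,382),(321,382)]])
M=np.array([[-.05,.065],[.05,.065],[.05,-.065],[-.05,-.065]])
def W(p,X): a=p[2];return np.c_[X[:,:2]@np.array([[np.cos(a),np.sin(a)],[-np.sin(a),np.cos(a)]])+p[:2],X[:,2]]
r=least_squares(lambda p:(proj(c,W(p,np.c_[M,np.full(4,.008)]))-uv).ravel(),[.555,-.063,-.3]);print(r.x,np.degrees(r.x[2]),r.fun.round(2))
# fork features: tine inner faces at x=-9, jaw +9, near face tops
for q in [[-.009,-.048,.086],[-.009,-.036,.044],[.009,-.036,.044],[-.009,.036,.044],[.009,.036,.044]]: 
    u=proj(c,W(r.x,np.array([q])))[0];print(q,((u-[80,60])*2).round(1))
s=state();T=q2R(s["tool_rot"]);print("yaw",np.degrees(np.arctan2(T[1,0],T[0,0])),T[:,2])
E
```

```text
[[ 0.5293  0.0161]
 [ 0.6248 -0.0146]
 [ 0.5854 -0.1394]
 [ 0.4896 -0.1088]] [ 0.5573 -0.0617] 0.10042976123063996 0.1309066550523731 -17.770505060824718 -17.589272001971636
[ 0.55732387 -0.06156276 -0.3081811 ] -17.65747660269413 [ 0.23  0.46 -0.1   0.2  -0.27 -0.47  0.13 -0.38]
[-0.009, -0.048, 0.086] [386.6 416.7]
[-0.009, -0.036, 0.044] [387.7 359.4]
[0.009, -0.036, 0.044] [421.3 359.4]
[-0.009, 0.036, 0.044] [386.8 227. ]
[0.009, 0.036, 0.044] [422.6 226.9]
yaw 72.02362436561563 [-2.16153504e-03 -3.50356372e-04 -9.99997603e-01]
```

>>> play_rows([
  [0, 0.0545, 0],
  [0, 0.0545, 0],
  [0, 0.0545, 0],
  [0, 0.0545, 0],
  [0, 0.0545, 0],
  [0, 0.0545, 0],
  [0, 0.0545, 0],
  [0, 0, 0],
], turn=[2, 2, 2, 2, 2, 2, 0, 0], hand=0.06)

```text
time: 3.82
tool_pos: [0.5632, 0.345, 0.1992]
tool_rot: [0.0, 0.743, 0.67, 0.0]
contact_force: [0.4, 0.8, -0.1]
gripper_width: 0.703
grasp_force: 0.0
```

```bash
python3 - <<'E'
from h import *
im,c,s=look("w4");print(s["time"],s["tool_pos"],s["tool_rot"],s["joint_vel"].round(3))
cv2.imwrite("pics/v5.png",cv2.resize(im[40:340,80:480,::-1],(800,600),interpolation=cv2.INTER_CUBIC))
E
```

```text
3.825 [0.56320358 0.34504755 0.19918611] [1.42048217e-04 7.42800760e-01 6.69512476e-01 2.35151620e-04] [-0.047 -0.028  0.032 -0.028  0.009 -0.018]
```

View pics/v5.png

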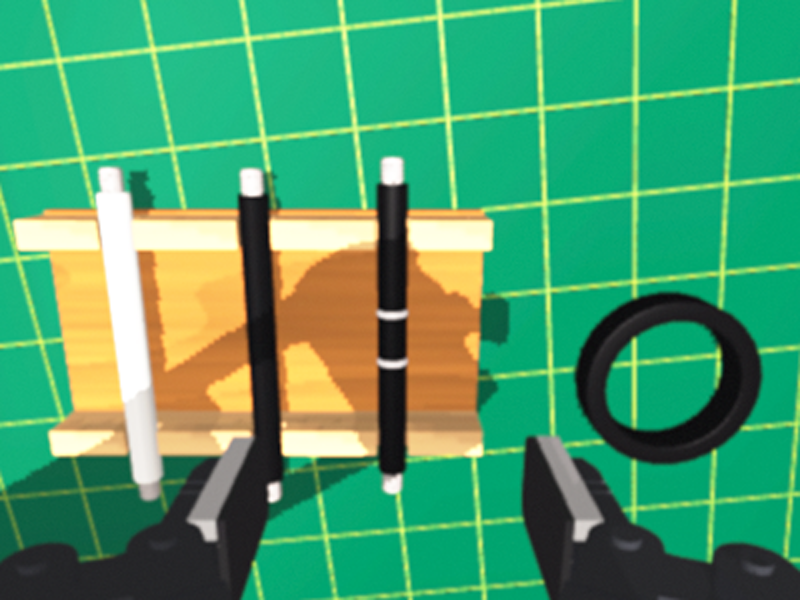

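The ringed bar lies at crop x≈392, with rings at rows 315 and 363 and its black ends at rows 184 and 474. The black tape roll is to the right.

```bash
python3 - <<'E'
from h import *
im,c=load("w4")
f=lambda x,y:(80+x/2-.25,40+y/2-.25)
g=im.astype(int).sum(2)
pts=[]
for y in (205,280,340,420,465):
    r=int(40+y/2); row=g[r,250:300]; x=np.where(row<130)[0]; pts.append((250+x.min()/2+x.max()/2,r)); print(y,250+x.min(),250+x.max(),np.round(toz(c,pts[-1],.035),4))
A=toz(c,pts[0],.035);B=toz(c,pts[-1],.035);d=A-B;print("theta",np.degrees(np.arctan2(d[1],d[0]))-90)
r1=toz(c,f(392,315),.043);r2=toz(c,f(392,363),.043);print(r1,r2,np.linalg.norm(r1-r2),"mid",(r1+r2)/2)
e1=toz(c,f(393,184),.041);e2=toz(c,f(392,474),.041);print(np.linalg.norm(e1-e2),(e1+e2)/2)
s=state();T=q2R(s["tool_rot"]);print("yaw",np.degrees(np.arctan2(T[1,0],T[0,0])),T[:,2],s["tool_pos"])
E
```

```text
205 269 282 [0.5652 0.3857 0.035 ]
280 269 282 [0.5611 0.3467 0.035 ]
340 270 282 [0.5581 0.3138 0.035 ]
420 270 282 [0.5532 0.267  0.035 ]
465 270 282 [0.5503 0.2397 0.035 ]
theta -5.813769144516883
[0.55962316 0.33021577 0.043     ] [0.55684537 0.30389455 0.043     ] 0.026467385377338976 mid [0.55823427 0.31705516 0.043     ]
0.16009749299304352 [0.55842148 0.31656677 0.041     ]
yaw 83.97091018395413 [ 4.25680188e-04 -7.89755818e-04 -9.99999598e-01] [0.56340082 0.34340719 0.19911741]
```

>>> play_rows([
  [-0.005, -0.0265, -0.03],
  [0, 0, -0.05],
  [0, 0, -0.05],
  [0, 0, -0.02],
  [0, 0, 0],
  [0, 0, 0],
], turn=[0, 0, 0, 0, 0, 0], hand=0.05)

```text
time: 4.62
tool_pos: [0.5596, 0.3178, 0.0518]
tool_rot: [0.001, 0.743, 0.669, 0.002]
contact_force: [-0.3, -0.4, 0.4]
gripper_width: 0.587
grasp_force: 0.0
```

>>> play_rows([
  [-0.001, -0.001, -0.02],
  [0, 0, -0.013],
  [0, 0, 0],
  [0, 0, 0],
], turn=[0, 0, 0, 0])

```text
time: 5.12
tool_pos: [0.5564, 0.3168, 0.0159]
tool_rot: [-0.0, 0.743, 0.669, -0.0]
contact_force: [-0.0, -0.5, -0.0]
gripper_width: 0.585
grasp_force: 0.0
```

>>> play_rows([
  [0, 0, 0],
  [0, 0, 0],
  [0, 0, 0],
  [0, 0, 0],
  [0, 0, 0],
], turn=[0, 0, 0, 0, 0], hand=0.0)

```text
time: 5.75
tool_pos: [0.5565, 0.3167, 0.0161]
tool_rot: [0.0, 0.743, 0.669, 0.0]
contact_force: [-0.9, 0.0, 0.4]
gripper_width: -0.0
grasp_force: 0.0
```

```bash
python3 - <<'E'
from h import *
im,c,s=look("w5");print(s["tool_pos"],s["gripper_width"],s["grasp_force"])
t=grab_frame("top")
a=cv2.resize(im[:,:,::-1],(400,300));b=cv2.resize(t[160:310,60:260,::-1],(400,300),interpolation=cv2.INTER_CUBIC)
cv2.imwrite("pics/v6.png",np.hstack([a,b]))
E
```

```text
[0.55649214 0.31665901 0.01605096] -0.00045420104833457907 0.0
```

View pics/v6.png

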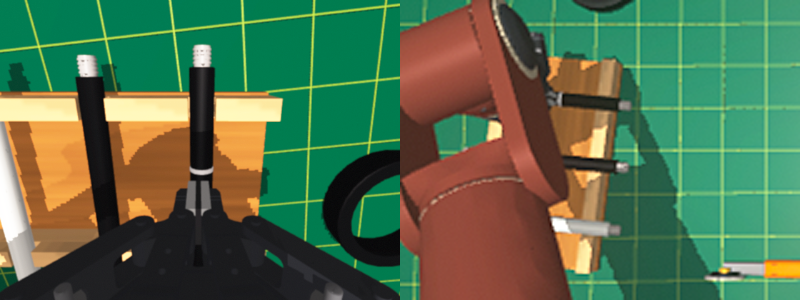

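The left panel shows the fingers apparently shut near the bar, whose ring sits just ahead of them. The bar is still in its notch. I need a closer crop to see whether it is gripped.

```bash
python3 - <<'E'
from h import *
im,c=load("w5")
cv2.imwrite("pics/v7.png",cv2.resize(im[210:410,200:360,::-1],(480,600),interpolation=cv2.INTER_CUBIC))
s=state();print(s["joint_pos"],s["tool_pos"],s["contact_force"])
print(proj(c,[[.5583,.317,.043],[.5583+.0014,.317+.0134,.043],s["tool_pos"]]))
E
```

```text
[4.01194360e-01 2.64596177e-01 1.70638938e+00 1.82077058e-05
 1.17063889e+00 5.05490459e-01] [0.55645407 0.31665445 0.01600948] [-0.07045543  0.49225485 -0.05781637]
[[281.74645932 265.70711342]
 [281.85436517 240.30505406]
 [277.98851534 244.49971813]]
```

View pics/v7.png

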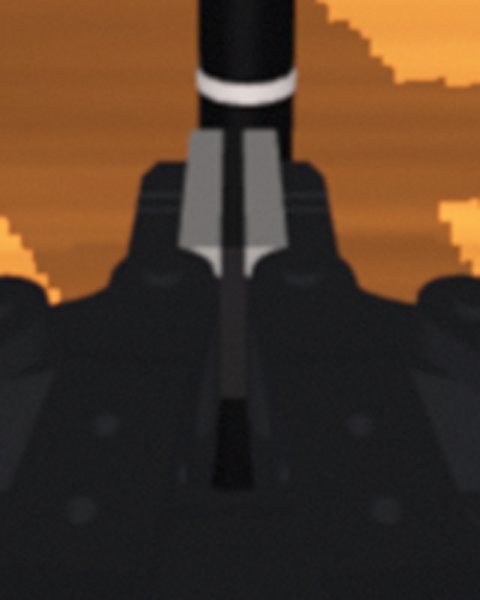

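The crop shows the pads shut above the bar, with the black bar continuing beneath them. By my ray calculation the tips are about 34 mm behind the reported TCP, so I'll check that with the fixed camera.

```bash
python3 - <<'E'
from h import *
import plant
print([n for n in dir(plant) if not n.startswith("__")])
s=state();p=s["tool_pos"];c=cam("scene");im=grab_frame("scene")
q=[proj(c,p+np.array([0,0,z]))[0] for z in (0,.035,.07)];print(q)
x0,y0=(q[0]-[40,60]).astype(int)
cr=cv2.resize(im[y0:y0+90,x0:x0+80,::-1],(533,600),interpolation=cv2.INTER_CUBIC)
for u,col in zip(q,[(0,0,255),(255,0,0),(255,0,255)]): cv2.circle(cr,tuple(int(v) for v in (u-[x0,y0])*6.667),4,col,-1)
cv2.imwrite("pics/v8.png",cr)
E
```

```text
['IKError', 'camera_info', 'grab_frame', 'job_done', 'pinch_z', 'state', 'trace']
[array([370.98234183, 183.80504094]), array([372.59124333, 173.34826694]), array([374.2643258 , 162.47435987])]
```

View pics/v8.png

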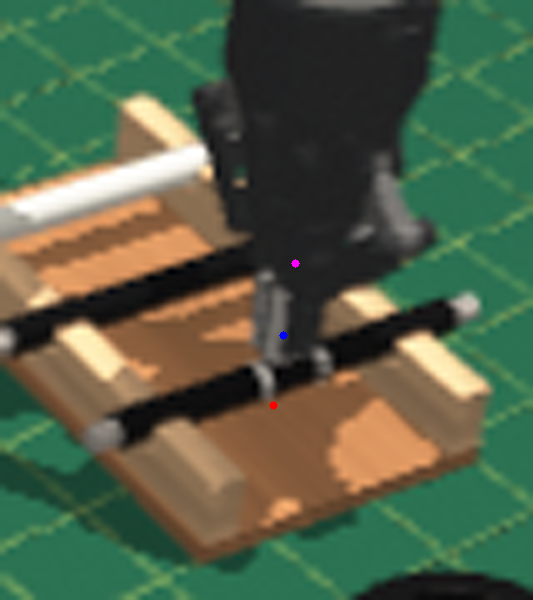

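The fixed camera confirms it. The shut fingers stand on top of the bar, and the reported TCP (red dot) is about 34 mm beyond the real fingertips. I'll allow for that offset, opening and lowering in steps while watching the force.

>>> play_rows([
  [0, 0, 0.004],
  [0.002, 0, 0],
  [0, 0, 0],
  [0, 0, -0.01],
  [0, 0, -0.01],
  [0, 0, 0],
], turn=[0, 0, 0, 0, 0, 0], hand=0.05)

```text
time: 6.65
tool_pos: [0.557, 0.316, -0.0021]
tool_rot: [-0.001, 0.743, 0.669, -0.002]
contact_force: [-0.3, 0.4, 0.2]
gripper_width: 0.579
grasp_force: 0.0
```

>>> play_rows([
  [0, 0, -0.007],
  [0, 0, -0.006],
  [0, 0, 0],
  [0, 0, 0],
], turn=[0, 0, 0, 0])

```text
time: 7.15
tool_pos: [0.5586, 0.3167, -0.0129]
tool_rot: [0.0, 0.743, 0.669, 0.0]
contact_force: [-0.7, -0.1, -0.7]
gripper_width: 0.585
grasp_force: 0.0
```

>>> play_rows([
  [0, 0, 0],
  [0, 0, 0],
  [0, 0, 0],
  [0, 0, 0],
  [0, 0, 0],
], turn=[0, 0, 0, 0, 0], hand=0.0)

```text
time: 7.78
tool_pos: [0.5588, 0.3168, -0.0125]
tool_rot: [0.0, 0.743, 0.669, 0.0]
contact_force: [-0.8, -1.0, 3.7]
gripper_width: 0.167
grasp_force: 58.4
```

>>> play_rows([
  [0, 0, 0.02],
  [0, 0, 0.05],
  [0, 0, 0.05],
  [0, -0.052, 0],
  [0, -0.054, 0],
  [0, -0.054, 0],
  [0, -0.054, 0],
  [0, -0.054, 0],
], turn=[0, 0, 0, -2.3, -2.3, -2.3, -2.3, -2.5])

```text
time: 8.78
tool_pos: [0.558, 0.0471, 0.1078]
tool_rot: [0.0, 0.808, 0.59, 0.0]
contact_force: [0.4, 0.4, -1.1]
gripper_width: 0.167
grasp_force: 59.6
```

>>> play_rows([
  [0, -0.054, 0],
  [0, -0.054, 0],
  [0, 0, 0],
  [0, 0, 0],
  [0, 0, 0],
], turn=[0, 0, 0, 0, 0])

```text
time: 9.4
tool_pos: [0.5584, -0.0581, 0.1071]
tool_rot: [-0.0, 0.807, 0.591, 0.0]
contact_force: [0.8, 0.5, -2.2]
gripper_width: 0.163
grasp_force: 59.6
```

```bash
python3 - <<'E'
from h import *
im,c,s=look("w6");T=q2R(s["tool_rot"]);print(s["time"],s["tool_pos"],"yaw",np.degrees(np.arctan2(T[1,0],T[0,0])),T[:,2],s["gripper_width"],s["contact_force"],pinch_z)
cv2.imwrite("pics/v9.png",cv2.resize(im[60:360,80:480,::-1],(800,600),interpolation=cv2.INTER_CUBIC))
E
```

```text
9.4 [ 0.5583605  -0.05809785  0.10711484] yaw 72.41886972994565 [-1.58504438e-04  3.45928079e-04 -9.99999928e-01] 0.1633295279898326 [ 0.7638021  0.5137144 -2.2203861] 0.0187
```

View pics/v9.png

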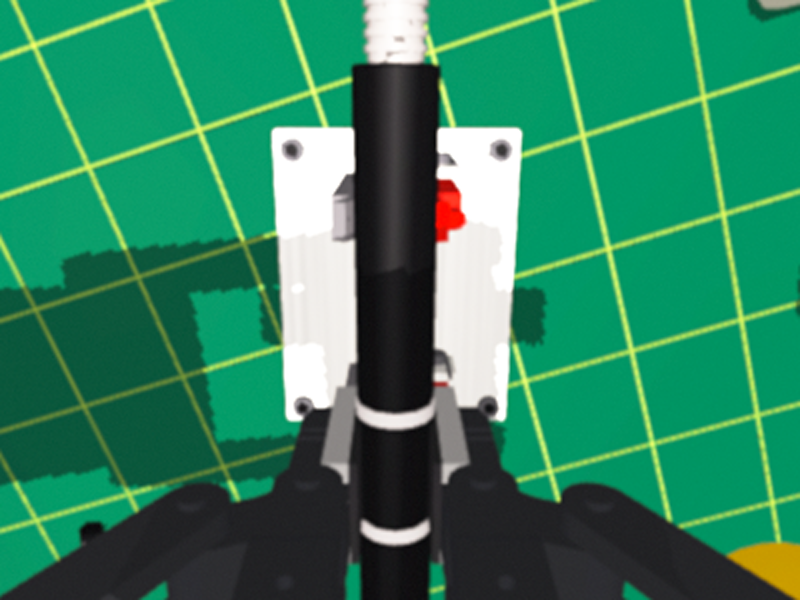

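The bar is held square over the fixture. The rings are at crop (396,415) and (394,533), and the bar's centre line is at about x=396 along the plate axis.

```bash
python3 - <<'E'
from h import *
im,c=load("w6")
f=lambda x,y:(80+x/2-.25,60+y/2-.25)
F=np.array([.5573,-.0616]);a=np.radians(-17.7);X=np.array([np.cos(a),np.sin(a)]);Y=np.array([-X[1],X[0]])
g=im.astype(int).sum(2)
for z in (.1500,.1546,.160):
    r1=toz(c,f(396,417),z+.007)[:2];r2=toz(c,f(395,535),z+.007)[:2];m=(r1+r2)/2
    # axis rows
    P=[]
    for y in (80,200,340):
        r=int(60+y/2);x=np.where(g[r,240:320]<150)[0]+240; x=x[(x>250)&(x<303)]
        P.append(toz(c,((x.min()+x.max())/2,r),z)[:2]); 
    d=P[0]-P[2]
    print(z,np.linalg.norm(r1-r2).round(4),"mid",m.round(4),"fixture xy",((m-F)@X).round(4),((m-F)@Y).round(4),"axis x in fixt",[((p-F)@X).round(4) for p in P],"theta",np.degrees(np.arctan2(d[1],d[0]))-90)
uv=np.array([f(*q) for q in [(272,128),(521,129),(506,420),(289,420)]])
P=np.array([toz(c,u,.008)[:2] for u in uv]);print("plate centre again",P.mean(0),((P.mean(0)-F)@X,(P.mean(0)-F)@Y)); e=P[0]-P[3]+P[1]-P[2];print(np.degrees(np.arctan2(e[1],e[0]))-90)
E
```

```text
0.15 0.0289 mid [ 0.5572 -0.0612] fixture xy -0.0002 0.0003 axis x in fixt [np.float64(-0.0004), np.float64(-0.0004), np.float64(-0.0005)] theta -17.80534070912543
0.1546 0.0278 mid [ 0.5581 -0.0584] fixture xy -0.0002 0.0033 axis x in fixt [np.float64(-0.0004), np.float64(-0.0004), np.float64(-0.0005)] theta -17.80534070912539
0.16 0.0265 mid [ 0.5591 -0.0551] fixture xy -0.0002 0.0068 axis x in fixt [np.float64(-0.0004), np.float64(-0.0004), np.float64(-0.0005)] theta -17.805340709125403
plate centre again [ 0.55773053 -0.06169715] (np.float64(0.0004396872471163194), np.float64(3.834269122384861e-05))
-17.34940800927876
```

>>> play_rows([
  [-0.0005, -0.003, -0.02],
  [0, 0, -0.03],
  [0, 0, -0.015],
  [0, 0, 0],
  [0, 0, 0],
], turn=[0, 0, 0, 0, 0])

```text
time: 10.07
tool_pos: [0.5587, -0.0624, 0.0428]
tool_rot: [0.001, 0.807, 0.59, 0.0]
contact_force: [-0.0, -0.1, -1.1]
gripper_width: 0.169
grasp_force: 59.6
```

```bash
cat > pose.py <<'E'
from h import *
F=np.array([.5575,-.0616]);a=np.radians(-17.7);X=np.array([np.cos(a),np.sin(a)]);Y=np.array([-X[1],X[0]])
s=state();T=q2R(s["tool_rot"]);d=s["tool_pos"][:2]-F
print(s["time"],"tool in fixture",d@X,d@Y,s["tool_pos"],"yaw",np.degrees(np.arctan2(T[1,0],T[0,0])).round(2),s["contact_force"].round(2),s["gripper_width"].round(4),s["grasp_force"],s["joint_vel"].round(3))
E
python3 pose.py
```

```text
Traceback (most recent call last):
  File "pose.py", line 4, in <module>
    print(s["time"],"tool in fixture",d@X,d@Y,s["tool_pos"],"yaw",np.degrees(np.arctan2(T[1,0],T[0,0])).round(2),s["contact_force"].round(2),s["gripper_width"].round(4),s["grasp_force"],s["joint_vel"].round(3))
                                                                                                                                             ^^^^^^^^^^^^^^^^^^^^^^^^
AttributeError: 'float' object has no attribute 'round'
```

>>> play_rows([
  [-0.001, 0, -0.01],
  [0, 0, -0.006],
  [0, 0, -0.006],
  [0, 0, -0.005],
  [0, 0, -0.005],
  [0, 0, 0],
], turn=[0, 0, 0, 0, 0, 0])

```text
time: 10.82
tool_pos: [0.5564, -0.0621, 0.009]
tool_rot: [-0.0, 0.807, 0.59, -0.0]
contact_force: [-1.1, 2.0, -3.5]
gripper_width: 0.167
grasp_force: 59.5
```

```bash
sed -i 's/s\["gripper_width"\].round(4)/s["gripper_width"]/' pose.py; python3 pose.py
```

```text
10.825 tool in fixture -0.0009225242155662456 -0.0008411312346542598 [ 0.55636542 -0.06212084  0.00898714] yaw 72.32 [-1.09  2.   -3.5 ] 0.1668298536171922 59.48307394981384 [-0.002 -0.001 -0.002 -0.001  0.002 -0.001]
```

>>> play_rows([
  [0, 0, -0.002],
  [0, 0, -0.002],
  [0, 0, -0.001],
  [0, 0, 0],
  [0, 0, 0],
], turn=[0, 0, 0, 0, 0])

```text
time: 11.45
tool_pos: [0.5574, -0.0625, 0.0053]
tool_rot: [0.0, 0.807, 0.59, 0.0]
contact_force: [0.1, -0.3, -1.4]
gripper_width: 0.166
grasp_force: 59.6
```

>>> play_rows([
  [0, 0, -0.001],
  [0, 0, -0.001],
  [0, 0, 0],
  [0, 0, 0],
], turn=[0, 0, 0, 0])

```text
time: 11.95
tool_pos: [0.5575, -0.0625, 0.0044]
tool_rot: [0.0, 0.807, 0.59, 0.0]
contact_force: [-3.1, 1.2, 6.5]
gripper_width: 0.164
grasp_force: 60.4
```

>>> play_rows([
  [0, 0, -0.001],
  [0, 0, 0],
  [0, 0, 0],
], turn=[0, 0, 0])

```text
time: 12.32
tool_pos: [0.5575, -0.0625, 0.0043]
tool_rot: [0.0, 0.807, 0.59, -0.0]
contact_force: [-6.0, 1.5, 11.3]
gripper_width: 0.17
grasp_force: 60.9
```

>>> play_rows([
  [0, 0, 0.001],
  [0, 0, 0],
  [0, 0, 0],
  [0, 0, 0],
], turn=[0, 0, 0, 0], hand=0.04)

```text
time: 12.82
tool_pos: [0.5568, -0.0623, 0.0027]
tool_rot: [-0.0, 0.807, 0.59, -0.0]
contact_force: [-0.0, 0.4, 0.1]
gripper_width: 0.47
grasp_force: 0.0
```

>>> play_rows([
  [0, 0, 0.03],
  [0, 0, 0.05],
  [0, 0, 0.06],
  [0, 0, 0],
  [0, 0, 0],
], turn=[0, 0, 0, 0, 0])

```text
time: 13.45
tool_pos: [0.5568, -0.0623, 0.1427]
tool_rot: [-0.0, 0.807, 0.59, -0.0]
contact_force: [-0.3, -0.6, -0.3]
gripper_width: 0.469
grasp_force: 0.0
```

```bash
python3 pose.py; python3 - <<'E'
from h import *
im,c,s=look("w7")
cv2.imwrite("pics/v10.png",cv2.resize(im[60:360,80:480,::-1],(800,600),interpolation=cv2.INTER_CUBIC))
# bar and rings measured without viewing
F=np.array([.5575,-.0616]);a=np.radians(-17.7);X=np.array([np.cos(a),np.sin(a)]);Y=np.array([-X[1],X[0]])
def fx(q,z): d=toz(c,q,z)[:2]-F; return (d@X*1e3).round(1),(d@Y*1e3).round(1)
g=im.astype(int)
u0=proj(c,[*F,.06])[0];print(u0)
# profile along bar top (axis line, z=.06) in fixture y
for y in np.arange(-30,31,1.5):
    q=proj(c,[*(F+Y*y/1e3),.06])[0]; v=g[int(round(q[1])),int(round(q[0]))]; print(y,v.sum(),end="; ")
E
```

```text
13.45 tool in fixture -0.0004911765620765873 -0.0008889131670624192 [ 0.55676182 -0.0622975   0.14268771] yaw 72.32 [-0.29 -0.62 -0.3 ] 0.4689110279443903 0.0 [-0.001  0.026  0.036 -0.001 -0.001 -0.   ]
[278.3179479  202.16855412]
-30.0 55; -28.5 60; -27.0 53; -25.5 55; -24.0 54; -22.5 59; -21.0 61; -19.5 59; -18.0 58; -16.5 516; -15.0 663; -13.5 585; -12.0 139; -10.5 63; -9.0 67; -7.5 63; -6.0 59; -4.5 61; -3.0 65; -1.5 66; 0.0 63; 1.5 65; 3.0 65; 4.5 63; 6.0 67; 7.5 62; 9.0 55; 10.5 239; 12.0 680; 13.5 618; 15.0 166; 16.5 67; 18.0 71; 19.5 72; 21.0 76; 22.5 69; 24.0 70; 25.5 67; 27.0 73; 28.5 72; 30.0 116;
```

>>> play_rows([
  [-0.014, -0.047, 0.01],
  [-0.015, -0.047, 0.01],
  [-0.014, -0.047, 0.01],
  [-0.015, -0.047, 0],
  [-0.014, -0.047, 0],
  [-0.015, -0.046, 0],
  [0, 0, 0],
  [0, 0, 0],
], turn=[-8.4, -8.4, -8.4, -8.4, -8.4, -8.3, 0, 0], hand=0.07)

```text
time: 14.5
tool_pos: [0.4693, -0.3423, 0.1709]
tool_rot: [-0.002, 0.982, 0.191, -0.001]
contact_force: [0.8, 0.3, 0.3]
gripper_width: 0.819
grasp_force: 0.0
```

```bash
python3 pose.py; python3 - <<'E'
from h import *
im,c,s=look("w8")
m=((im[:,:,0]>150)&(im[:,:,1]>120)&(im[:,:,2]<80)).astype(np.uint8)
u=proj(c,[.4695,-.3435,.155])[0];print(u)
n,l,st,ce=cv2.connectedComponentsWithStats(m);print([(st[i].tolist(),ce[i].round(1).tolist()) for i in range(1,n) if st[i][4]>100])
# brightness classes: top face brighter?
L=l[int(u[1]),int(u[0])];x,y,w,h,_=st[L]
print(im[y:y+h:4,int(u[0])].tolist()); np.set_printoptions(linewidth=200)
top=((im[:,:,0]>=253)&(im[:,:,1]>242)&(im[:,:,2]<30)&(l==L)).astype(np.uint8)
k=np.argwhere(top)[:,::-1].astype(np.float32);B=cv2.boxPoints(cv2.minAreaRect(k));print(B)
P=np.array([toz(c,b,.155)[:2] for b in B]);print(P.round(4),P.mean(0).round(4),np.linalg.norm(P[1]-P[0]),np.linalg.norm(P[2]-P[1]))
E
```

```text
14.5 tool in fixture 0.0013221451474724451 -0.2942565280457302 [ 0.46929584 -0.34232884  0.17088594] yaw 22.06 [0.81 0.27 0.28] 0.8189014454857164 0.0 [ 0.024 -0.015 -0.    -0.001 -0.     0.002]
[278.62091836 234.2947243 ]
[([117, 149, 64, 51, 1217], [144.5, 175.8]), ([249, 183, 59, 69, 3361], [278.5, 221.2]), ([191, 276, 58, 92, 1298], [224.2, 311.8])]
[[144, 113, 37], [28, 27, 32], [30, 28, 30], [174, 136, 13], [223, 177, 0], [224, 178, 0], [223, 177, 0], [224, 178, 0], [231, 187, 0], [253, 234, 0], [254, 242, 0], [254, 241, 0], [254, 240, 0], [254, 240, 0], [254, 240, 0], [254, 239, 0], [253, 239, 0], [191, 176, 43]]
[[297.50003 223.50003]
 [300.50003 220.50003]
 [302.00003 222.00003]
 [299.00003 225.00003]]
[[ 0.4804 -0.3515]
 [ 0.4829 -0.3524]
 [ 0.4823 -0.3537]
 [ 0.4798 -0.3527]] [ 0.4814 -0.3526] 0.002640342921462262 0.0013448844609842876
```

```bash
python3 - <<'E'
from h import *
im,c=load("w8")
t=((im[:,:,0]>235)&(im[:,:,1]>208)&(im[:,:,2]<60)).astype(np.uint8)
t[:, :245]=0;t[:,312:]=0
k=np.argwhere(t)[:,::-1].astype(np.float32);B=cv2.boxPoints(cv2.minAreaRect(k));print(B.round(1),len(k))
P=np.array([toz(c,b,.155)[:2] for b in B]);C=P.mean(0)
e=P-np.roll(P,-1,0);print(C.round(4),np.linalg.norm(e,axis=1).round(4),np.degrees(np.arctan2(e[:,1],e[:,0])).round(1))
E
```

```text
[[250. 217.]
 [306. 217.]
 [306. 250.]
 [250. 250.]] 1902
[ 0.4697 -0.343 ] [0.0339 0.0218 0.0351 0.0219] [ 112.1   23.6  -67.9 -159.4]
```

>>> play_rows([
  [0, -0.0007, -0.03],
  [0, 0, -0.03],
  [0, 0, -0.025],
  [0, 0, -0.014],
  [0, 0, 0],
  [0, 0, 0],
], turn=[0, 0, 0, 0, 0, 0])

```text
time: 15.3
tool_pos: [0.4708, -0.3443, 0.0752]
tool_rot: [0.001, 0.982, 0.191, 0.001]
contact_force: [0.2, -0.3, -0.2]
gripper_width: 0.82
grasp_force: 0.0
```

>>> play_rows([
  [0, 0, 0],
  [0, 0, 0],
  [0, 0, 0],
  [0, 0, 0],
  [0, 0, 0],
], turn=[0, 0, 0, 0, 0], hand=0.0)

```text
time: 15.92
tool_pos: [0.4704, -0.3442, 0.0751]
tool_rot: [0.0, 0.982, 0.191, 0.0]
contact_force: [-2.6, 1.1, 5.3]
gripper_width: 0.414
grasp_force: 58.8
```

```bash
python3 pose.py
```

```text
15.925 tool in fixture 0.0029129387461127596 -0.29575919057264577 [ 0.47035447 -0.34424402  0.07514539] yaw 22.02 [-2.6   1.13  5.33] 0.41364890388204645 58.75881314277649 [ 0.    -0.     0.001  0.     0.001  0.   ]
```

>>> play_rows([
  [0, 0, 0.01],
  [0, 0, 0.03],
  [0, 0, 0.04],
  [0, 0, 0.025],
  [0, 0, 0],
  [0, 0, 0],
], turn=[0, 0, 0, 0, 0, 0])

```text
time: 16.68
tool_pos: [0.4693, -0.3435, 0.1773]
tool_rot: [-0.001, 0.982, 0.191, -0.001]
contact_force: [-0.2, 0.6, -2.1]
gripper_width: 0.417
grasp_force: 60.1
```

```bash
python3 pose.py; python3 - <<'E'
from h import *
im,c,s=look("w9")
t=((im[:,:,0]>200)&(im[:,:,1]>165)&(im[:,:,2]<60)).astype(np.uint8); 
n,l,st,ce=cv2.connectedComponentsWithStats(t);print([(st[i].tolist(),ce[i].round(1).tolist()) for i in range(1,n) if st[i][4]>100])
T=q2R(s["tool_rot"]);p=s["tool_pos"]
for zz in (.080,):   # gauge top z = TCP+.080
  pts=[p+T@np.array([sx*.012,sy*.018,-zz]) for sx,sy in((1,1),(1,-1),(-1,-1),(-1,1))]+[p+T@np.array([.012,sy*.018,.03]) for sy in(1,-1)]
  print(proj(c,pts).round(1))
print(trace("wrist","gauge_foot")[:1] and [ (d["p"],d["location"]) for d in trace("wrist","gauge_foot")])
cv2.imwrite("pics/w9c.png",im[:,:,::-1])
E
```

```text
16.675 tool in fixture 0.0016891368396630667 -0.29537660874506966 [ 0.46930492 -0.34350747  0.17733425] yaw 22.02 [-0.23  0.57 -2.14] 0.41661175121913196 60.11225759983063 [-0.     0.013  0.018 -0.     0.    -0.001]
[([119, 149, 62, 48, 1010], [144.1, 174.6]), ([225, 212, 107, 157, 12475], [277.2, 303.3])]
[[331.5 309.6]
 [220.9 309.6]
 [224.5 369.2]
 [328.1 369.2]
 [304.5 208.5]
 [248.8 208.5]]
[(0.46, [276.9, 206.8])]
```

>>> play_rows([
  [0.015, 0.047, 0.005],
  [0.015, 0.047, 0],
  [0.014, 0.047, 0],
  [0.015, 0.047, 0],
  [0.014, 0.047, 0],
  [0.015, 0.046, 0],
  [0, 0, 0],
  [0, 0, 0],
], turn=[-6.6, -6.6, -6.6, -6.6, -6.7, -6.7, 0, 0])

```text
time: 17.82
tool_pos: [0.5574, -0.0633, 0.183]
tool_rot: [0.0, 0.988, -0.154, -0.001]
contact_force: [0.6, -0.9, -0.4]
gripper_width: 0.41
grasp_force: 60.5
```

```bash
python3 pose.py; python3 - <<'E'
from h import *
im,c,s=look("w10")
t=((im[:,:,0]>200)&(im[:,:,1]>165)&(im[:,:,2]<60)).astype(np.uint8); 
n,l,st,ce=cv2.connectedComponentsWithStats(t);print([(st[i].tolist(),ce[i].round(1).tolist()) for i in range(1,n) if st[i][4]>300])
print(proj(c,[[.5572,-.0625,.06]]))
E
```

```text
17.825 tool in fixture 0.00044775462338777285 -0.0015965238891763472 [ 0.55744116 -0.06325708  0.18301837] yaw -17.72 [ 0.58 -0.86 -0.36] 0.4095803502924504 60.47007143497467 [-0.025 -0.004 -0.001  0.002  0.     0.005]
[([459, 0, 73, 16, 611], [493.9, 7.4]), ([496, 248, 25, 28, 560], [508.3, 261.6])]
[[275.50359085 191.60704207]]
```

>>> play_rows([
  [-0.0004, 0.0005, -0.02],
  [0, 0, -0.02],
  [0, 0, -0.01],
  [0, 0, 0],
  [0, 0, 0],
  [0, 0, 0],
], turn=[0, 0, 0, 0, 0, 0])

```text
time: 18.62
tool_pos: [0.5582, -0.0627, 0.135]
tool_rot: [0.0, 0.988, -0.154, 0.001]
contact_force: [0.1, -0.8, -1.8]
gripper_width: 0.415
grasp_force: 60.5
```

```bash
python3 pose.py; python3 - <<'E'
from h import *
im,c,s=look("w11")
im2=grab_frame("scene");C=cam("scene");u=proj(C,[.5572,-.0625,.09])[0];x,y=(u-[50,50]).astype(int)
a=cv2.resize(im[:,120:440,::-1],(400,525));b=cv2.resize(im2[y:y+100,x:x+76,::-1],(400,525),interpolation=cv2.INTER_CUBIC)
cv2.imwrite("pics/v10.png",np.hstack([a,b]))
E
```

```text
18.625 tool in fixture 0.0010408674495498704 -0.0008143017822423288 [ 0.55824402 -0.06269221  0.13501807] yaw -17.77 [ 0.08 -0.76 -1.76] 0.4152335047702173 60.53934037685394 [ 0.003 -0.002  0.003  0.001 -0.001 -0.   ]
```

View pics/v10.png

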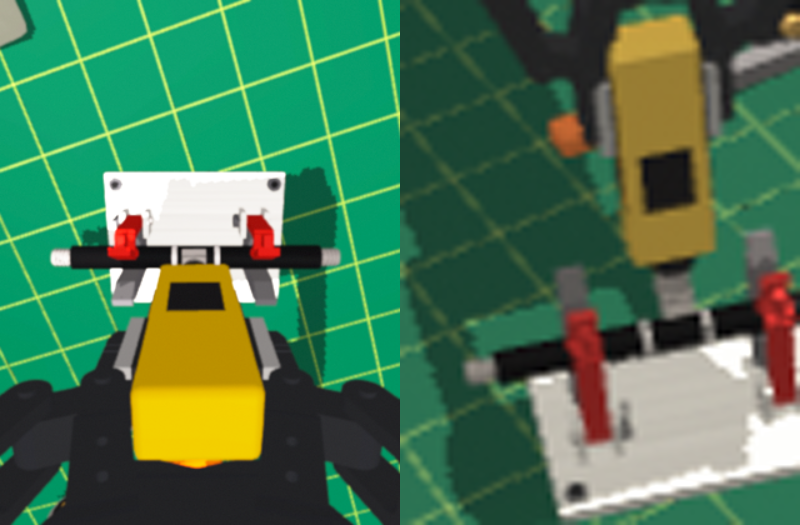

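The bar is home with both red jaws over it. The gauge is upright with its foot centred between the rings, just above the bar.

>>> play_rows([
  [-0.001, 0, -0.005],
  [0, 0, -0.003],
  [0, 0, -0.002],
  [0, 0, -0.002],
  [0, 0, 0],
  [0, 0, 0],
], turn=[0, 0, 0, 0, 0, 0])

```text
time: 19.48
tool_pos: [0.5566, -0.0626, 0.1221]
tool_rot: [0.0, 0.988, -0.155, 0.0]
contact_force: [0.1, 0.2, -2.0]
gripper_width: 0.416
grasp_force: 60.6
```

```bash
python3 pose.py
```

```text
19.475 tool in fixture -0.0005289382224301775 -0.0012119445172942584 [ 0.55662763 -0.06259376  0.12209776] yaw -17.78 [ 0.11  0.15 -2.05] 0.4155890546025807 60.55343449115753 [ 0.002 -0.001  0.001  0.     0.001 -0.001]
```

>>> play_rows([
  [0, 0, -0.001],
  [0, 0, -0.001],
  [0, 0, 0],
  [0, 0, 0],
], turn=[0, 0, 0, 0])

```text
time: 19.98
tool_pos: [0.5569, -0.0626, 0.1204]
tool_rot: [0.0, 0.988, -0.154, 0.0]
contact_force: [0.1, 0.0, -0.2]
gripper_width: 0.413
grasp_force: 60.6
```

>>> play_rows([
  [0, 0, -0.001],
  [0, 0, 0],
  [0, 0, 0],
  [0, 0, 0],
], turn=[0, 0, 0, 0])

```text
time: 20.48
tool_pos: [0.5567, -0.0626, 0.1192]
tool_rot: [-0.0, 0.988, -0.154, 0.0]
contact_force: [0.8, 0.0, -0.1]
gripper_width: 0.411
grasp_force: 60.6
```

```bash
python3 pose.py
```

```text
20.475 tool in fixture -0.00046307073499895606 -0.001160790770784511 [ 0.55670593 -0.06256505  0.11915271] yaw -17.77 [ 0.85  0.03 -0.08] 0.41101753838272814 60.63968896865845 [-0.001  0.     0.001  0.003  0.001 -0.001]
```

>>> play_rows([
  [0, 0, -0.001],
  [0, 0, -0.001],
  [0, 0, 0],
  [0, 0, 0],
  [0, 0, 0],
  [0, 0, 0],
], turn=[0, 0, 0, 0, 0, 0])

```text
time: 21.22
tool_pos: [0.5567, -0.0626, 0.1171]
tool_rot: [-0.0, 0.988, -0.154, 0.0]
contact_force: [1.2, -0.4, 1.5]
gripper_width: 0.409
grasp_force: 60.7
```

```bash
for i in 1 2; do python3 -c "from plant import *; grab_frame('wrist')"; python3 pose.py; done; python3 - <<'E'
from h import *
# foot push-in from the scene camera: case bottom edge and ring alignment (numbers only)
im,c,s=look("w12")
T=q2R(s["tool_rot"]);print(T[:,2])
F=[]
for _ in range(3): grab_frame("wrist");F.append(state()["contact_force"])
print(np.mean(F,0).round(2))
E
```

```text
21.275 tool in fixture -0.0004966890343807179 -0.0011303052185108306 [ 0.55668317 -0.06252579  0.11709818] yaw -17.77 [ 1.02 -0.63  1.72] 0.41584279359298787 60.74618697166443 [ 0.001  0.001 -0.001  0.    -0.001  0.   ]
21.325 tool in fixture -0.000514999584960779 -0.0011425021690913326 [ 0.55666202 -0.06253184  0.11707495] yaw -17.77 [1.29 0.06 2.49] 0.4126561032380043 60.75362741947174 [ 0.001 -0.001 -0.     0.002  0.001  0.   ]
[ 2.35537618e-04  1.80764036e-05 -9.99999972e-01]
[0.33 0.04 1.32]
```

```bash
python3 -c "
from plant import *
print(job_done()); print(state()['time'])"
```

```text
the job is handed in; nothing more can be done
None
the job is handed in; nothing more can be done
```

The job is handed in (verdict not shown): the ringed bar sits home with both jaws over it, and the gauge is held upright on it midway between the rings, foot pushed in about 4 mm at roughly 3 N by my estimate.

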